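# Screw the burr carrier back into the grinder without cross-threading

## Task

The small grey grinder has been cleaned; put its burr carrier back. Pick the carrier up by its black bar and set it upright in the grinder's mouth with its red marks at the red marks on the rim, then, pressing lightly, turn it backward (anticlockwise seen from above) until you feel it drop into the thread start, and turn it forward (clockwise) until its flange is fully home on the rim and let go. Never force it or tilt it in the thread, and leave the things around it where they are.

Things in the scene. Friction and masses are not known exactly. Their poses are not given: they have to be found in the camera images.
- burr_carrier: loose burr carrier, 0.3 to 0.45 kg, 78 mm high, standing upright on its foot. Origin: centre of the underside of its foot, z up along its axis. Round steel boss 52 mm in diameter, the lowest 4 mm tapering to 46 mm. On top a black grip bar 60 mm long (along x), 24 mm wide (along y), from 40 to 78 mm above the origin. The carrier is the same after half a turn
- grip_bar (a point): point on the carrier's axis inside the black bar, 63 mm above its origin: a good height for the middle of the grip; axes as the carrier's
- lugs (a point): point on the carrier's axis, 13 mm above its origin, midway between its two steel thread lugs: these stick out of the boss at its +x and -x sides to 32 mm from the axis, 9 mm wide, about 4 mm thick
- flange (a point): centre of the underside of the carrier's aluminium flange (88 mm in diameter, 6 mm thick), 34 mm above the carrier's origin. Red marks on the flange at +x and -x, off the ends of the bar
- grinder_body: small grey bench grinder without hopper, fixed to the worktop. Origin: under the centre of its round body (104 mm in diameter, 85 mm high), at worktop level; motor box towards +x (74 mm wide, up to 98 mm from the axis, 74 mm high), chute towards -x (to 76 mm from the axis, 61 mm high). Red marks on the rim at its +x and -x sides
- mouth (a point): centre of the grinder's mouth at the height of the rim (85 mm above the worktop); axes as the grinder's. Bore 67 mm in diameter, widened to 77 mm at the rim by a 5 mm chamfer. A sprung plate in it pushes the carrier up, with 2 N when the carrier sits on top of the thread and 7 N when home, so pressing down is needed
- thread_top (a point): on the mouth's axis 22 mm below the rim: where the carrier's origin comes to lie when its lugs ride on top of the two-start right-hand thread ring (55 mm inner diameter), as they do with the red marks together. Turned clockwise (seen from above) from there, the lugs only run against a stop
- thread_start (a point): on the mouth's axis 30 mm below the rim: about where the carrier's origin lies after the drop. The drop comes after 0.3 to 1.0 rad anticlockwise from the red marks (the angle is hidden, differs each time, must be felt), pressed with about 4 to 10 N; it is about 8 mm. Turned on anticlockwise after the drop, the lugs meet a solid wall within 0.3 rad
- thread_home (a point): on the mouth's axis 34 mm below the rim: the carrier's origin when home, flange on the rim. Turned clockwise from the drop the lugs run under the ridges and draw it down 5 mm per rad, with 2 mm of play in height; home after about 1.0 rad, stopped within 0.1 rad more. It turns freely under 0.15 N m; 0.2 to 0.3 N m at the stop is snug, above 0.5 forced. Friction holds it when let go
- brush: loose wooden brush, 138 mm long, 18 mm high, left of the grinder; leave alone; origin in the middle of its underside
- white_cup: loose small white cup with a handle, 64 mm wide, 50 mm high, behind left of the grinder; leave alone; origin under it
- grey_tin: loose light grey sample tin, 68 mm wide, 60 mm high, behind the grinder; leave alone; origin under it

How it is judged (in metres and radians):
On the way, in this order (a step that is already met when the one before it is completed fails the run):
1. the carrier sits upright on top of the thread in the mouth, its red marks within 0.2 rad of the rim's marks (z of burr_carrier in the frame of mouth between -0.026 and -0.018 m and horizontal distance between burr_carrier and mouth below 0.005 m and angle between the x axis of burr_carrier and the x axis of mouth, either way round below 0.2 rad and angle between burr_carrier's own z axis and vertical below 0.1 rad), for 0.2 s.
2. turned backward, the carrier has dropped into the thread start (origin more than 28 mm below the rim) (z of burr_carrier in the frame of mouth between -0.0325 and -0.028 m and angle between burr_carrier's own z axis and vertical below 0.1 rad), for 0.15 s.
At the end, for the whole second after the job is handed in: the carrier is let go and at rest, screwed in until its flange is home on the rim (gap under 1.1 mm), centred within 4 mm and level within 0.04 rad (z of burr_carrier in the frame of mouth below -0.0329 m and horizontal distance between burr_carrier and mouth below 0.004 m and angle between burr_carrier's own z axis and vertical below 0.04 rad and linear speed of burr_carrier below 0.01 m/s and contact force between the fingers and burr_carrier below 0.1 N); the robot touches nothing.
It fails at once if the carrier is forced: more than 40 N between carrier and grinder (contact force between burr_carrier and grinder_body above 40 N).
It fails at once if the carrier is tilted more than 0.2 rad in the thread (angle between burr_carrier's own z axis and vertical above 0.2 rad and distance between burr_carrier and mouth below 0.04 m and z of burr_carrier in the frame of mouth below -0.015 m).
It fails at once if the brush, the cup or the tin is moved by more than 20 mm (distance of any of brush, white_cup, grey_tin from where it was at the start of the episode above 0.02 m).
It also fails if it takes over 72 s, if anything falls off the work surface, if the arm or the gripper's body presses on something with over 40 N, if the wrist force passes 120 N, or if a joint passes its speed limit or range.

## Robot

A 6-joint arm with a two-finger parallel gripper is mounted at the origin on a cart in front of the work surface, level with it; the furniture and walls round the work are solid. World frame = base frame: x ahead of the robot, y to its left, z up, the work surface at z = 0. Lengths are in mm, angles in rad, forces in N, time in s.
With the tool pointing down it reaches from about 225 to 875 mm from the base axis. Payload 3.4 kg.
Tool frame: the origin (TCP) lies at the very end of the fingers, on their centre line; the grasp point (between the pads) lies 19 mm behind it; z points along the fingers, y is the line along which they close (so a half turn about z gives the same grasp; the last joint's range is limited). The gripper opens to 85 mm and grips with 20 to 120 N. Pads are 22 mm wide; open, the fingers measure 114 mm over their backs; the gripper's body (76 mm by 85 mm) begins 54 mm behind the grasp point. The pads swing forward as they close: fully open they stand 13 mm farther back than shut.
Start: joints at [-1.31, 0.276, 1.505, -0, 1.361, -0.121], TCP at [214.242, -533.632, 231.328] pointing down, gripper open.
Joint ranges: [-2.89, 2.89], [-0.75, 2.08], [0.22, 2.7], [-1.18, 4.32], [0.11, 2.71], [-2.7, 2.7]. Speed limits (rad/s): [2.57, 2.57, 3.14, 3.14, 3.14, 3.14].

## Interface

Orientations are given as a 3x3 rotation matrix whose columns are the frame's x, y, z axes.
In Python, from plant import ctrl gives the robot as it stands.
- The arm moves only by the shell command python3 -m inch 'ROWS'. ROWS is JSON, a list of rows, each a list of 5 numbers: the shift along the tool's x, y, z in mm, then the turn about the tool's z in degrees, then the finger opening in mm, from 0 to 85.4. In form: [[dx, dy, dz, yaw, grip], ...]. A call has 1 to 5 rows; each row is the pose to reach, as a shift and turn from the pose commanded when the call began, along the tool's axes at that moment; what a row does not reach only later rows make up. A row lasts 1/10 s, in which the tool goes at most 50 mm and 8.59 degrees, less where a joint would pass 70% of its speed; a pose out of reach is approached as far as the arm can. A call with a gripper value outside its range is refused whole. The fingers move at their own pace and stop on an object; the grip force is fixed at half the most. Time passes only in rows, so rows that repeat a pose let the fingers close. It gives the time, the measured TCP pose, the force, the opening and the grip force at its end, in the units of the state.
- ctrl.get_obs(): the state, without advancing time (a new reading comes with each control period).
- ctrl.get_image(name): name is "scene" or "top" or "wrist"; returns a dict with "img" (420x560x3 uint8, red, green, blue), "fovy" (degrees; the focal length in pixels is half the picture's height over the tangent of half this angle, whatever the lens; pixels are square), "cx", "cy" (the principal point, pixels), "dist" ([k1, k2, p1, p2, k3] as OpenCV has them; the pictures are not rectified), "rvec" (rotation vector, rad) and "tvec" (3), from world to camera coordinates, as OpenCV has them; the wrist camera has in their place "tool_from_camera" (4x4, takes a point from camera to tool coordinates, whose origin is the TCP and whose axes are the flange's). Camera axes: x right, y down, z forward; pixel columns grow to the right and rows downward; lengths in mm; the calibration is good to about 2 mm. A picture is of the moment at which its call begins: read the wrist's pose just before it. There is no depth.
- ctrl.finish_job(): hands the job in; it is judged then, once.
The state is a dict: "time_s": time; "qpos": joint angles; "dq": joint speeds; "tau": joint torques, N m; "position": TCP position; "tcp_rot": TCP orientation; "ft_force": force on the tool from outside, world axes, zero at the start; "ft_torque": the same for the moment, N m; "opening": opening from 0.0 (shut) to 1.0 (fully open); "gripper_force": force on a finger pad.
Only numpy, scipy, OpenCV 4.12 (cv2) and the standard library are available. Lean on these libraries where they do the work, as an engineer would, in place of code of your own. Each camera call takes 0.05 s, during which the arm holds its last target. There are 200 camera calls.

## Working session

There is one attempt and no reset: what is moved stays moved. The work goes in short steps, Python scripts to look and compute and a shell command to move; the robot and the scene stay as the last step left them, time stands still between calls to the robot, and variables do not carry over. Pictures are saved under pics/ and viewed, at most 10 in all, crops included, and the job is handed in when it is done.

```bash
ls; mkdir -p pics
cat > h.py <<'E'
import numpy as np, cv2
from plant import ctrl
def cam(n):
    o=ctrl.get_obs(); d=ctrl.get_image(n); im=d["img"]
    f=im.shape[0]/2/np.tan(np.radians(d["fovy"])/2)
    K=np.array([[f,0,d["cx"]],[0,f,d["cy"]],[0,0,1]]); D=np.array(d["dist"],float)
    if n=="wrist":
        T=np.eye(4);T[:3,:3]=o["tcp_rot"];T[:3,3]=o["position"]
        M=T@np.array(d["tool_from_camera"]); R=M[:3,:3]; c=M[:3,3]
    else:
        Rw=cv2.Rodrigues(np.array(d["rvec"],float))[0]; R=Rw.T; c=-R@np.array(d["tvec"],float).ravel()
    return dict(im=im,K=K,D=D,R=R,c=c)
def ray(C,px):
    u=cv2.undistortPoints(np.array(px,float).reshape(-1,1,2),C["K"],C["D"]).reshape(-1,2)
    return np.c_[u,np.ones(len(u))]@C["R"].T
def plane(C,px,z):
    r=ray(C,px); return C["c"]+r*((z-C["c"][2])/r[:,2])[:,None]
def proj(C,P):
    R=C["R"].T; return cv2.projectPoints(np.array(P,float).reshape(-1,3),cv2.Rodrigues(R)[0],-R@C["c"],C["K"],C["D"])[0].reshape(-1,2)
def tri(C1,p1,C2,p2):
    a=ray(C1,p1)[0];b=ray(C2,p2)[0]
    s=np.linalg.lstsq(np.c_[a,-b],C2["c"]-C1["c"],rcond=None)[0]
    A=C1["c"]+s[0]*a;B=C2["c"]+s[1]*b
    return (A+B)/2,np.linalg.norm(A-B)
def save(im,n): cv2.imwrite("pics/"+n,im[:,:,::-1])
def red(im):
    h=cv2.cvtColor(im,cv2.COLOR_RGB2HSV); m=(((h[...,0]<8)|(h[...,0]>172))&(h[...,1]>140)&(h[...,2]>60)).astype(np.uint8)
    n,l,s,c=cv2.connectedComponentsWithStats(m)
    return [(c[i].round(1).tolist(),int(s[i,4])) for i in range(1,n) if s[i,4]>3]
E
python3 - <<'E'
from h import *
a=cam("top");b=cam("scene");save(np.vstack([a["im"],b["im"]])[:, :],"x.png")
save(a["im"],"top0.png");save(b["im"],"scene0.png")
for C in(a,b):print(C["c"],red(C["im"]))
E
```

```text
pics
[ 505.21247545  108.87941474 1006.15813567] [([391.0, 11.8], 743), ([337.2, 73.2], 178), ([530.6, 333.5], 302)]
[-149.03207669 -426.66267891 1209.9256117 ] [([453.0, 146.4], 55), ([409.1, 237.6], 31)]
```

View pics/top0.png

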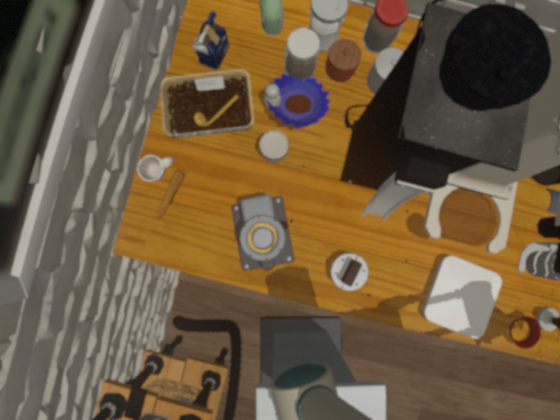

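View pics/scene0.png

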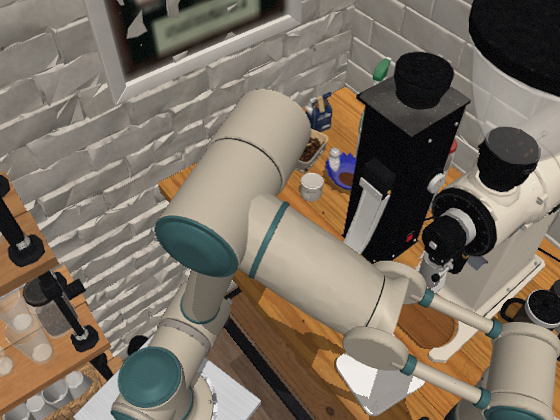

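The top picture shows the carrier at about (350, 272) and the grinder mouth at about (263, 238). The tin is at (274, 145), the cup at (152, 168) and the brush at (171, 194). In the scene view the arm hides the work area.

Run:
```python
from h import *
np.set_printoptions(precision=1,suppress=True)
a=cam("top")
print(plane(a,[[350,272]],60),plane(a,[[263,238]],85),plane(a,[[257,205],[268,266]],70))
print(plane(a,[[274,145],[152,168],[171,194]],50))
o=ctrl.get_obs();print(o["position"],o["tcp_rot"],o["opening"])
w=cam("wrist");print(w["c"],w["R"])
```

```text
[[431.1 -64.7  60. ]] [[511.9 135.3  85. ]] [[588.1 149.   70. ]
 [448.1 124.9  70. ]]
[[733.5 108.5  50. ]
 [681.1 400.7  50. ]
 [618.1 353.8  50. ]]
[ 214.1 -533.2  230.6] [[ 0.9  0.4 -0. ]
 [ 0.4 -0.9  0. ]
 [ 0.  -0.  -1. ]] 1.0028276914089078
[ 275.8 -508.1  372.1] [[ 0.4 -0.9 -0.2]
 [-0.9 -0.4 -0.1]
 [-0.   0.3 -1. ]]
```

```bash
python3 -m inch '[[180,-170,-40,0,85],[180,-170,-40,0,85],[180,-170,-40,0,85],[180,-170,-40,0,85],[180,-170,-40,0,85]]'; python3 -m inch '[[196,-183,0,0,85],[196,-183,0,0,85],[196,-183,0,0,85],[196,-183,0,0,85],[196,-183,0,0,85]]'; python3 -m inch '[[0,0,0,0,85],[0,0,0,0,85]]'
```

```text
time_s: 0.7
position: [318.0, -307.6, 271.4]
tcp_rot: [[0.928, 0.372, 0.0], [0.372, -0.928, 0.0], [0.0, 0.0, -1.0]]
ft_force: [0.4, -0.0, 0.3]
opening: 0.996
gripper_force: 0.0
time_s: 1.2
position: [423.9, -81.1, 271.3]
tcp_rot: [[0.928, 0.372, 0.001], [0.372, -0.928, -0.0], [0.0, 0.001, -1.0]]
ft_force: [0.9, -0.3, -0.3]
opening: 0.998
gripper_force: 0.0
time_s: 1.4
position: [423.6, -82.1, 271.0]
tcp_rot: [[0.927, 0.376, -0.001], [0.376, -0.927, -0.001], [-0.001, 0.0, -1.0]]
ft_force: [-0.6, -0.9, 0.7]
opening: 0.999
gripper_force: 0.0
```

Run:
```python
from h import *
w=cam("wrist");save(w["im"],"w1.png");print(red(w["im"]))
s=cam("scene");save(s["im"],"s1.png");print(red(s["im"]))
```

```text
[([64.8, 40.8], 44), ([297.7, 136.6], 7), ([239.5, 184.5], 8), ([514.0, 415.8], 13)]
[([453.0, 146.5], 52), ([409.1, 237.6], 31)]
```

View pics/w1.png

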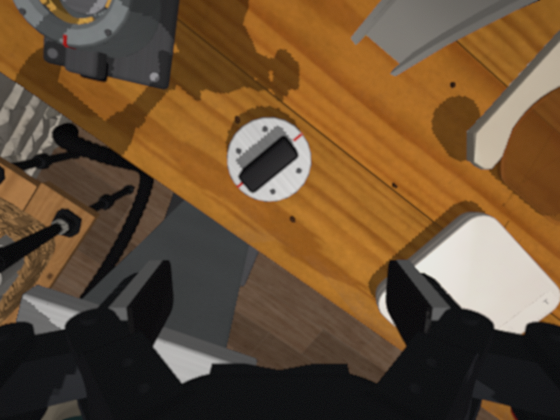

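The wrist picture shows the carrier at about (269, 160), with its red marks at (298, 137) and (240, 184) and the bar running along them. The grinder's front red mark is at (65, 41). I'll take two more places nearer the grinder.

```bash
cat > snap.py <<'E'
import sys,pickle
from h import *
w=cam("wrist");pickle.dump(w,open(sys.argv[1]+".pkl","wb"));save(w["im"],sys.argv[1]+".png");print(red(w["im"]))
E
python3 snap.py v1
python3 -m inch '[[39,-61,0,0,85],[77,-122,0,0,85],[77,-122,0,0,85],[77,-122,0,0,85],[77,-122,0,0,85]]' | tail -5 >/dev/null;python3 -m inch '[[0,0,0,0,85],[0,0,0,0,85]]' ; python3 snap.py v2
python3 -m inch '[[35,-18,0,0,85],[69,-37,0,0,85],[69,-37,0,0,85],[69,-37,0,0,85]]' ; python3 snap.py v3
python3 -c "
import cv2,numpy as np
cv2.imwrite('pics/v23.png',cv2.resize(np.hstack([cv2.imread('pics/v2.png'),cv2.imread('pics/v3.png')]),(800,300)))"
```

```text
[([61.8, 40.7], 48), ([295.0, 135.8], 8), ([238.0, 183.4], 12), ([514.0, 414.5], 4)]
time_s: 2.25
position: [449.5, 57.0, 271.2]
tcp_rot: [[0.929, 0.37, -0.0], [0.37, -0.929, -0.001], [-0.0, 0.0, -1.0]]
ft_force: [0.2, -0.0, 0.4]
opening: 0.995
gripper_force: 0.0
[([229.8, 18.4], 27), ([294.9, 74.7], 15), ([211.7, 135.1], 25), ([406.5, 207.5], 8), ([347.3, 251.3], 7)]
time_s: 2.7
position: [500.0, 118.2, 270.7]
tcp_rot: [[0.928, 0.372, -0.001], [0.372, -0.928, -0.001], [-0.001, 0.0, -1.0]]
ft_force: [-0.5, -0.5, 0.3]
opening: 1.0
gripper_force: 0.0
[([276.5, 106.0], 22), ([332.1, 147.6], 11), ([255.5, 209.1], 17), ([434.8, 267.2], 8), ([378.0, 306.3], 7)]
```

View pics/v3.png

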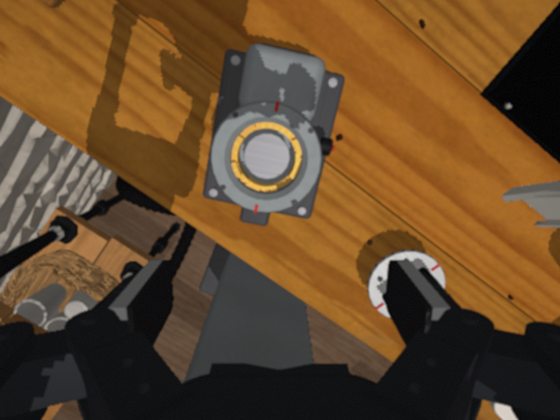

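In v3 the rim marks are at (276, 106) and (255, 209), and the mouth is around (266, 157). The motor box points away from the robot. The carrier's marks are at (435, 267) and (378, 306).

Run:
```python
from h import *
import pickle
np.set_printoptions(precision=1,suppress=True)
v=[pickle.load(open(f"v{i}.pkl","rb")) for i in(1,2,3)]
def multi(obs):
    A=np.zeros((3,3));b=np.zeros(3)
    for i,p in obs:
        r=ray(v[i],[p])[0];r/=np.linalg.norm(r);M=np.eye(3)-np.outer(r,r);A+=M;b+=M@v[i]["c"]
    X=np.linalg.solve(A,b)
    return X,[ (proj(v[i],X)[0]-p).round(1).tolist() for i,p in obs]
pts=dict(cf=[(0,(295,135.8)),(1,(406.5,207.5)),(2,(434.8,267.2))],cn=[(0,(238,183.4)),(1,(347.3,251.3)),(2,(378,306.3))],
gf=[(1,(229.8,18.4)),(2,(276.5,106))],gn=[(0,(61.8,40.7)),(1,(211.7,135.1)),(2,(255.5,209.1))])
X={k:multi(o) for k,o in pts.items()}
for k in X:print(k,*X[k])
for a,b,z in(("cf","cn",40),("gf","gn",85)):
    m=(X[a][0]+X[b][0])/2;d=X[a][0]-X[b][0];print("mid",m,"len",np.linalg.norm(d),"yaw",np.arctan2(d[1],d[0]))
    for i in(0,1,2):
        try:
            q=[dict(pts[k])[i] for k in(a,b)]
        except KeyError: continue
        P=plane(v[i],q,z);d=P[0]-P[1];print(" plane",i,P.mean(0),np.linalg.norm(d),np.arctan2(d[1],d[0]))
# yellow ring
for i in(1,2):
    h=cv2.cvtColor(v[i]["im"],cv2.COLOR_RGB2HSV);m=cv2.inRange(h,(15,120,120),(32,255,255));x,y=(180,40) if i==1 else(215,110)
    k=np.zeros_like(m);k[y-10:y+100,x:x+110]=m[y-10:y+100,x:x+110]
    p=cv2.findNonZero(k);e=cv2.minEnclosingCircle(p);print(e,plane(v[i],[e[0]],66))
```

```text
cf [464.4 -84.6  39.8] [[0.1, -0.2], [-0.0, 0.1], [-0.1, 0.0]]
cn [395.2 -47.3  39. ] [[-0.3, 0.3], [0.7, -0.5], [-0.5, 0.1]]
gf [561.2 145.7  85. ] [[-0.0, 0.0], [0.0, -0.0]]
gn [465.8 129.3  83.9] [[-0.1, -0.0], [0.1, 0.1], [-0.0, -0.1]]
mid [429.8 -65.9  39.4] len 78.68391822311969 yaw -0.4941914894499538
 plane 0 [430.1 -66.   40. ] 77.82945285982824 -0.4970255487845277
 plane 1 [429.6 -65.4  40. ] 79.56609468404714 -0.49860660184223204
 plane 2 [430.3 -65.9  40. ] 78.10365354904026 -0.4990327855740664
mid [513.5 137.5  84.5] len 96.78006744073018 yaw 0.17009462415390833
 plane 1 [513.6 137.5  85. ] 96.63236005595665 0.17087356854201102
 plane 2 [513.7 137.5  85. ] 96.47354766627673 0.17091112504278358
((240.1022491455078, 97.8778076171875), 63.89082336425781) [[505.2 118.5  66. ]]
((269.5, 154.5), 77.07473754882812) [[516.9 135.5  66. ]]
```

```bash
python3 -m inch '[[-33,36,30,8,85],[-66,72,60,16,85],[-100,108,90,24,85],[-133,145,120,32,85],[-133,145,120,40,85]]'; python3 -m inch '[[0,0,0,8,85],[0,0,0,10.3,85],[0,0,0,10.3,85],[0,0,0,10.3,85]]';python3 snap.py v4
python3 -c "
from h import *
o=ctrl.get_obs();R=np.array(o['tcp_rot']);print(R,o['qpos'],R.T@(np.array([430,-65.9,46])-o['position']),np.arctan2(R[1,0],R[0,0]))"
```

```text
time_s: 3.25
position: [426.9, -67.8, 149.8]
tcp_rot: [[0.948, -0.319, -0.003], [-0.319, -0.948, -0.001], [-0.002, 0.001, -1.0]]
ft_force: [0.0, 0.3, 0.7]
opening: 0.994
gripper_force: 0.0
time_s: 3.65
position: [429.9, -65.8, 151.5]
tcp_rot: [[0.879, -0.476, 0.0], [-0.476, -0.879, -0.0], [0.001, 0.0, -1.0]]
ft_force: [-0.0, 0.0, 0.6]
opening: 0.993
gripper_force: 0.0
[([279.3, 146.2], 28), ([13.6, 157.5], 54)]
[[ 8.79489667e-01 -4.75917804e-01  4.10683206e-04]
 [-4.75917676e-01 -8.79489753e-01 -3.74132731e-04]
 [ 5.39248100e-04  1.33594474e-04 -9.99999846e-01]] [-3.11450011e-01  1.30063051e-01  1.91259416e+00 -2.58602350e-04
  1.09842988e+00  1.75547119e+00] [1.70169372e-02 2.53663924e-01 1.05473029e+02] -0.49600723450202505
```

View pics/v4.png

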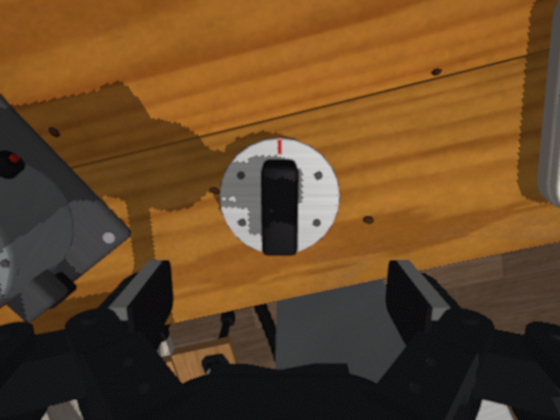

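The bar is vertical in the picture and centred at x ≈ 279, midway between the fingers, so the alignment is good. I'll descend and close.

```bash
python3 -m inch '[[0,0,30,0,85],[0,0,60,0,85],[0,0,85,0,85],[0,0,100,0,85],[0,0,105,0,85]]'; python3 -m inch '[[0,0,0,0,60],[0,0,0,0,40],[0,0,0,0,20],[0,0,0,0,12],[0,0,0,0,12]]'; python3 -m inch '[[0,0,0,0,12],[0,0,0,0,12],[0,0,0,0,12],[0,0,0,0,12],[0,0,0,0,12]]'
```

```text
time_s: 4.2
position: [429.2, -64.8, 44.9]
tcp_rot: [[0.88, -0.475, -0.003], [-0.475, -0.88, 0.001], [-0.003, 0.001, -1.0]]
ft_force: [0.6, 0.7, -0.3]
opening: 0.994
gripper_force: 0.0
time_s: 4.7
position: [431.0, -65.5, 46.9]
tcp_rot: [[0.88, -0.476, 0.002], [-0.476, -0.88, -0.001], [0.002, -0.0, -1.0]]
ft_force: [0.9, -0.6, 5.1]
opening: 0.272
gripper_force: 60.2
time_s: 5.2
position: [431.1, -65.6, 47.0]
tcp_rot: [[0.879, -0.476, 0.002], [-0.476, -0.879, -0.001], [0.002, -0.0, -1.0]]
ft_force: [-0.8, 0.5, 6.3]
opening: 0.273
gripper_force: 60.5
```

```bash
python3 -m inch '[[0,0,-10,0,12],[0,0,-40,0,12],[0,0,-80,0,12],[0,0,-120,0,12],[0,0,-130,0,12]]'; python3 -m inch '[[-3,-30,0,-7,12],[-7,-70,0,-15,12],[-13,-115,0,-23,12],[-18,-160,0,-31,12],[-22,-195,0,-38.3,12]]';  python3 -m inch '[[-2,-22,0,0,12],[-2,-22,0,0,12],[-2,-22,0,0,12],[-2,-22,0,0,12]]';python3 snap.py v5
python3 -c "
from h import *
s=cam('scene');save(s['im'],'s5.png')
o=ctrl.get_obs();R=np.array(o['tcp_rot']);print(R,o['ft_force'],o['ft_torque'],R.T@(np.array([513.6,137.5,110])-o['position']),np.arctan2(R[1,0],R[0,0]))"
```

```text
time_s: 5.7
position: [432.8, -65.9, 180.3]
tcp_rot: [[0.879, -0.476, 0.008], [-0.476, -0.879, -0.002], [0.008, -0.002, -1.0]]
ft_force: [1.7, -0.6, -3.4]
opening: 0.271
gripper_force: 59.7
time_s: 6.2
position: [503.5, 119.0, 174.9]
tcp_rot: [[0.984, 0.178, -0.002], [0.178, -0.984, 0.0], [-0.002, -0.001, -1.0]]
ft_force: [0.1, -0.4, -2.2]
opening: 0.266
gripper_force: 60.0
time_s: 6.6
position: [497.6, 137.2, 175.5]
tcp_rot: [[0.985, 0.171, -0.001], [0.171, -0.985, -0.001], [-0.002, 0.001, -1.0]]
ft_force: [0.2, 0.2, -3.3]
opening: 0.272
gripper_force: 60.0
[([283.5, 110.0], 58), ([367.9, 148.3], 15), ([279.4, 158.9], 7), ([279.9, 174.4], 111)]
[[ 9.85415325e-01  1.70165770e-01 -4.97600088e-04]
 [ 1.70165529e-01 -9.85415369e-01 -4.92711100e-04]
 [-5.74185339e-04  4.00850687e-04 -9.99999755e-01]] [-1.13313524  0.1448743  -2.6052368 ] [-0.03635036  0.03073807 -0.0175518 ] [15.47154476  2.16960852 65.87744045] 0.17099767435628035
```

View pics/v5.png

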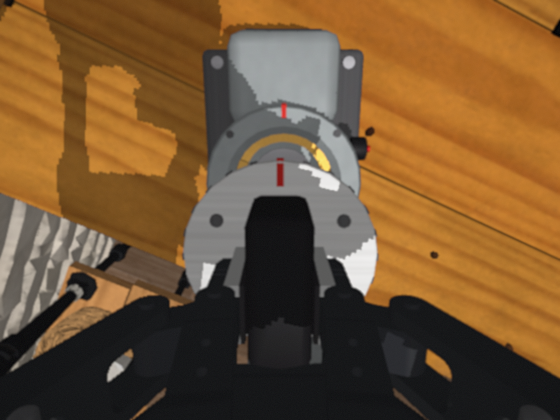

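View pics/s5.png

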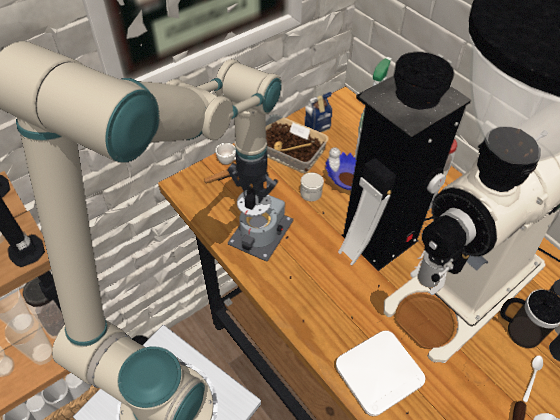

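The carrier hangs level in the gripper, with its far mark at (280, 174) and the rim's far mark at (283.5, 110). The scene view shows it over the grinder. Next I check the carrier's offset in the hand.

```bash
cat > al.py <<'E'
from h import *
import sys,pickle
np.set_printoptions(precision=4,suppress=True)
o=ctrl.get_obs();R=np.array(o['tcp_rot']);p=np.array(o['position']);C=cam("wrist");r=red(C["im"]);print(r)
T=R.T@(np.array([513.6,137.5,109])-p)
print("to mouth(tool mm, z for foot at -23)",T,"yaw",np.arctan2(R[1,0],R[0,0]),"F",o['ft_force'],"M",o['ft_torque'])
if len(sys.argv)>1:
    P=plane(C,[eval(sys.argv[1])],p[2]-7)[0];print("carrier mark in tool",R.T@(P-p))
    P=plane(C,[eval(sys.argv[2])],85)[0];print("rim mark world",P)
E
python3 al.py '(279.9,174.4)' '(283.5,110)'
```

```text
[([283.0, 110.4], 53), ([367.1, 148.7], 18), ([279.5, 159.0], 6), ([279.9, 174.5], 112)]
to mouth(tool mm, z for foot at -23) [15.4721  2.1692 66.8774] yaw 0.17099767435628035 F [-1.1331  0.1449 -2.6052] M [-0.0364  0.0307 -0.0176]
carrier mark in tool [39.2055 -0.174   6.9774]
rim mark world [562.0258 145.7544  85.    ]
```

```bash
python3 -m inch '[[8,1,0,0,12],[15.7,2.2,10,0,12],[15.7,2.2,25,0,12],[15.7,2.2,40,0,12],[15.7,2.2,44,0,12]]'; python3 -m inch '[[0,0,0,0,12],[0,0,0,0,12],[0,0,0,0,12]]'; python3 al.py
```

```text
time_s: 7.25
position: [513.4, 138.1, 129.9]
tcp_rot: [[0.985, 0.171, -0.004], [0.171, -0.985, -0.001], [-0.004, -0.0, -1.0]]
ft_force: [-1.0, 0.3, -3.0]
opening: 0.272
gripper_force: 59.9
time_s: 7.55
position: [514.8, 138.6, 132.9]
tcp_rot: [[0.985, 0.171, 0.002], [0.171, -0.985, 0.0], [0.002, 0.0, -1.0]]
ft_force: [-0.9, -0.1, -3.3]
opening: 0.268
gripper_force: 59.9
[([281.4, 144.1], 72), ([279.5, 158.6], 10), ([279.9, 174.3], 111), ([379.4, 182.7], 21)]
to mouth(tool mm, z for foot at -23) [-1.4366  0.8888 23.8614] yaw 0.17231468726180674 F [-0.8975 -0.071  -3.3454] M [ 0.0439 -0.0024 -0.0007]
```

```bash
python3 -m inch '[[-1,0.9,4,0,12],[-1,0.9,8,0,12],[-1,0.9,12,0,12],[-1,0.9,15,0,12],[-1,0.9,15,0,12]]'; python3 -m inch '[[0,0,2,0,12],[0,0,4,0,12],[0,0,5,0,12],[0,0,5,0,12]]'; python3 al.py
```

```text
time_s: 8.1
position: [512.7, 137.4, 116.5]
tcp_rot: [[0.985, 0.172, -0.001], [0.172, -0.985, -0.0], [-0.001, 0.0, -1.0]]
ft_force: [-0.1, -0.6, -3.0]
opening: 0.27
gripper_force: 60.0
time_s: 8.5
position: [513.1, 137.5, 112.0]
tcp_rot: [[0.985, 0.172, -0.0], [0.172, -0.985, -0.0], [-0.0, 0.0, -1.0]]
ft_force: [-0.2, -1.2, -4.0]
opening: 0.273
gripper_force: 60.0
[([280.2, 144.2], 106), ([279.5, 158.6], 10), ([279.9, 174.3], 112), ([388.1, 186.3], 23)]
to mouth(tool mm, z for foot at -23) [0.5187 0.0592 2.975 ] yaw 0.17236110631134735 F [-0.2245 -1.1636 -4.0233] M [0.0447 0.0217 0.0143]
```

```bash
python3 -m inch '[[0.4,0,1,0,12],[0.4,0,1.5,0,12],[0.4,0,2,0,12],[0.4,0,2,0,12]]'; python3 -m inch '[[0,0,0.7,0,12],[0,0,0.7,0,12],[0,0,0.7,0,12]]'
```

```text
time_s: 8.95
position: [513.7, 137.6, 110.3]
tcp_rot: [[0.985, 0.171, 0.0], [0.171, -0.985, -0.0], [0.0, 0.0, -1.0]]
ft_force: [-0.3, -0.1, -1.9]
opening: 0.276
gripper_force: 60.3
time_s: 9.25
position: [513.7, 137.6, 109.7]
tcp_rot: [[0.985, 0.172, 0.0], [0.172, -0.985, -0.0], [0.0, 0.0, -1.0]]
ft_force: [-0.1, 0.0, -0.3]
opening: 0.27
gripper_force: 60.6
```

```bash
python3 -m inch '[[0,0,0.7,0,12],[0,0,0.7,0,12],[0,0,0.7,0,12]]'; python3 -m inch '[[0,0,0.5,0,12],[0,0,0.5,0,12],[0,0,0.5,0,12]]'; python3 al.py
```

```text
time_s: 9.55
position: [513.8, 137.6, 109.4]
tcp_rot: [[0.985, 0.172, 0.001], [0.172, -0.985, -0.0], [0.001, 0.0, -1.0]]
ft_force: [-2.2, 1.0, 4.8]
opening: 0.276
gripper_force: 61.3
time_s: 9.85
position: [513.8, 137.6, 109.4]
tcp_rot: [[0.985, 0.172, 0.001], [0.172, -0.985, -0.0], [0.001, 0.0, -1.0]]
ft_force: [-2.3, -1.6, 8.1]
opening: 0.269
gripper_force: 61.8
[([280.0, 147.9], 118), ([279.9, 174.4], 111), ([389.3, 188.6], 27)]
to mouth(tool mm, z for foot at -23) [-0.2289  0.0283  0.3614] yaw 0.17246184673913675 F [-2.2696 -1.6304  8.0969] M [-0.0302  0.4481 -0.012 ]
```

```bash
python3 -m inch '[[0,0,-0.4,-3,12],[0,0,-0.4,-6,12],[0,0,-0.4,-9,12],[0,0,-0.4,-12,12],[0,0,-0.4,-12,12]]'; for i in 1; do python3 -m inch '[[0,0,0,-3,12],[0,0,0,-5,12],[0,0,0,-5,12]]'; done; python3 -c "
from plant import ctrl;print(ctrl.get_obs()['ft_torque'])"
```

```text
time_s: 10.4
position: [514.6, 137.5, 109.4]
tcp_rot: [[0.928, 0.373, 0.003], [0.373, -0.928, -0.0], [0.002, 0.001, -1.0]]
ft_force: [-0.1, -0.9, 5.4]
opening: 0.269
gripper_force: 61.2
time_s: 10.7
position: [514.7, 137.4, 109.4]
tcp_rot: [[0.892, 0.452, 0.003], [0.452, -0.892, -0.0], [0.002, 0.001, -1.0]]
ft_force: [0.1, -0.9, 4.8]
opening: 0.272
gripper_force: 61.3
[-0.13219368  0.05058199  0.03387726]
```

```bash
python3 -m inch '[[0,0,0,-2,12],[0,0,0,-4,12],[0,0,0,-4,12]]'
```

```text
time_s: 11.0
position: [514.7, 137.3, 109.5]
tcp_rot: [[0.859, 0.513, 0.003], [0.513, -0.859, -0.0], [0.002, 0.002, -1.0]]
ft_force: [-0.1, -1.2, 5.5]
opening: 0.273
gripper_force: 61.3
```

```bash
python3 -m inch '[[0,0,0,-2,12],[0,0,0,-4,12],[0,0,0,-4,12]]'
```

```text
time_s: 11.3
position: [514.7, 137.4, 109.4]
tcp_rot: [[0.821, 0.571, 0.003], [0.571, -0.821, -0.0], [0.002, 0.002, -1.0]]
ft_force: [0.2, -1.6, 5.3]
opening: 0.275
gripper_force: 61.3
```

```bash
python3 -m inch '[[0,0,0,-2,12],[0,0,0,-4,12],[0,0,0,-4,12]]'
```

```text
time_s: 11.6
position: [514.7, 137.4, 109.5]
tcp_rot: [[0.779, 0.627, 0.003], [0.627, -0.779, -0.0], [0.002, 0.002, -1.0]]
ft_force: [0.4, 0.1, 5.6]
opening: 0.27
gripper_force: 61.2
```

29° so far (0.51 rad), with no drop yet.

```bash
python3 -m inch '[[0,0,0,-2,12],[0,0,0,-4,12],[0,0,0,-4,12]]'
```

```text
time_s: 11.9
position: [514.7, 137.3, 109.4]
tcp_rot: [[0.733, 0.68, 0.003], [0.68, -0.733, -0.0], [0.002, 0.002, -1.0]]
ft_force: [-0.5, -1.0, 5.1]
opening: 0.276
gripper_force: 61.3
```

```bash
python3 -m inch '[[0,0,0,-2,12],[0,0,0,-4,12],[0,0,0,-4,12]]'
```

```text
time_s: 12.2
position: [514.8, 137.1, 109.3]
tcp_rot: [[0.684, 0.729, 0.003], [0.729, -0.684, -0.001], [0.001, 0.003, -1.0]]
ft_force: [0.2, -1.9, 5.1]
opening: 0.275
gripper_force: 61.2
```

```bash
python3 -m inch '[[0,0,0,-2,12],[0,0,0,-4,12],[0,0,0,-4,12]]'
```

```text
time_s: 12.5
position: [513.9, 137.6, 108.3]
tcp_rot: [[0.632, 0.775, 0.0], [0.775, -0.632, 0.0], [0.0, 0.0, -1.0]]
ft_force: [1.6, -0.9, -1.0]
opening: 0.273
gripper_force: 60.4
```

The force has fallen and z has dipped, so this is the edge of the drop. I'll turn slightly further and lower.

```bash
python3 -m inch '[[0,0,0.5,-2,12],[0,0,1.5,-3,12],[0,0,2.5,-3,12],[0,0,3,-3,12],[0,0,3,-3,12]]'
```

```text
time_s: 13.0
position: [513.7, 137.9, 105.6]
tcp_rot: [[0.59, 0.807, 0.0], [0.807, -0.59, 0.001], [0.001, -0.0, -1.0]]
ft_force: [1.3, 1.3, 0.4]
opening: 0.272
gripper_force: 60.5
```

```bash
python3 -m inch '[[0,0,1,0,12],[0,0,2,0,12],[0,0,2.5,0,12],[0,0,2.5,0,12]]'; python3 al.py
```

```text
time_s: 13.4
position: [513.7, 137.8, 103.2]
tcp_rot: [[0.59, 0.808, 0.0], [0.808, -0.59, 0.0], [0.0, -0.0, -1.0]]
ft_force: [0.8, 2.7, 1.6]
opening: 0.271
gripper_force: 60.7
[([279.5, 158.6], 10), ([280.0, 174.5], 110), ([355.2, 178.9], 101)]
to mouth(tool mm, z for foot at -23) [-0.2859  0.1326 -5.7737] yaw 0.9400508323957395 F [0.7515 2.696  1.5974] M [ 0.5393 -0.1066  0.0143]
```

```bash
python3 -m inch '[[0,0,0.6,0,12],[0,0,1.2,0,12],[0,0,1.2,0,12],[0,0,1.2,0,12]]'; python3 al.py
```

```text
time_s: 13.85
position: [513.6, 137.6, 102.0]
tcp_rot: [[0.59, 0.808, 0.0], [0.808, -0.59, 0.0], [0.0, 0.0, -1.0]]
ft_force: [0.7, 2.0, 1.7]
opening: 0.271
gripper_force: 60.8
[([279.5, 158.6], 10), ([280.0, 174.3], 110), ([355.9, 179.2], 101)]
to mouth(tool mm, z for foot at -23) [-0.0864  0.06   -7.0085] yaw 0.9402367435923429 F [0.7141 1.9992 1.7098] M [ 0.5231 -0.0829 -0.0692]
```

```bash
python3 -m inch '[[0,0,0.3,3,12],[0,0,0.6,6,12],[0,0,0.9,9,12],[0,0,0.9,9,12]]'; python3 al.py
```

```text
time_s: 14.3
position: [512.6, 136.7, 100.9]
tcp_rot: [[0.708, 0.706, -0.002], [0.706, -0.708, -0.002], [-0.003, -0.0, -1.0]]
ft_force: [-1.5, 0.1, 3.7]
opening: 0.271
gripper_force: 61.0
[([343.7, 166.1], 112), ([279.5, 158.6], 10), ([280.0, 174.3], 110), ([390.5, 257.0], 4)]
to mouth(tool mm, z for foot at -23) [ 1.247   0.1929 -8.0809] yaw 0.7838349585433632 F [-1.4898  0.083   3.7239] M [0.0516 0.2983 0.0433]
```

```bash
python3 -m inch '[[0.3,0,0.2,4,12],[0.5,0,0.5,8,12],[0.5,0,0.8,12,12],[0.5,0,0.8,12,12]]'; python3 al.py
```

```text
time_s: 14.75
position: [512.9, 137.4, 100.0]
tcp_rot: [[0.839, 0.544, -0.002], [0.544, -0.839, -0.001], [-0.002, -0.0, -1.0]]
ft_force: [-2.0, -0.2, 1.9]
opening: 0.272
gripper_force: 61.0
[([324.6, 156.1], 122), ([279.5, 159.0], 6), ([280.0, 174.3], 110), ([397.6, 236.0], 12)]
to mouth(tool mm, z for foot at -23) [ 0.6283  0.3579 -9.0413] yaw 0.5751310686200807 F [-2.0006 -0.2421  1.9179] M [0.052  0.4113 0.0038]
```

```bash
python3 -m inch '[[0.2,0,0.3,4,12],[0.3,0,0.7,8,12],[0.3,0,1.0,12,12],[0.3,0,1.0,12,12]]'; python3 al.py
```

```text
time_s: 15.2
position: [513.7, 137.9, 99.1]
tcp_rot: [[0.934, 0.358, -0.001], [0.358, -0.934, -0.0], [-0.001, 0.0, -1.0]]
ft_force: [-2.3, -0.5, 3.6]
opening: 0.271
gripper_force: 61.0
[([302.5, 150.6], 118), ([279.5, 159.0], 6), ([279.9, 174.4], 109), ([399.0, 214.3], 19)]
to mouth(tool mm, z for foot at -23) [-0.2599  0.3412 -9.8805] yaw 0.36625415567343117 F [-2.3275 -0.4965  3.5625] M [ 0.0939  0.4841 -0.0321]
```

```bash
python3 -m inch '[[0,0,0.2,4,12],[0,0,0.4,8,12],[0,0,0.6,12,12],[0,0,0.6,12,12]]'; python3 al.py
```

```text
time_s: 15.65
position: [514.2, 138.0, 98.7]
tcp_rot: [[0.988, 0.156, 0.0], [0.156, -0.988, -0.0], [0.0, 0.0, -1.0]]
ft_force: [-2.1, 0.7, 3.5]
opening: 0.269
gripper_force: 61.0
[([279.5, 149.6], 119), ([280.0, 174.5], 108), ([395.3, 191.7], 28)]
to mouth(tool mm, z for foot at -23) [ -0.678    0.4391 -10.2903] yaw 0.15709104275924912 F [-2.1085  0.6619  3.4583] M [ 0.1598  0.4059 -0.0708]
```

```bash
python3 -m inch '[[0,0,0.1,2,12],[0,0,0.3,5,12],[0,0,0.3,5,12],[0,0,0.3,5,12]]'; python3 al.py
```

```text
time_s: 16.1
position: [514.4, 138.1, 98.5]
tcp_rot: [[0.998, 0.07, 0.0], [0.07, -0.998, -0.0], [0.0, 0.0, -1.0]]
ft_force: [-1.5, 0.4, 3.1]
opening: 0.269
gripper_force: 61.0
[([269.4, 149.6], 114), ([279.5, 159.0], 6), ([280.0, 174.3], 110), ([392.4, 182.4], 29)]
to mouth(tool mm, z for foot at -23) [ -0.8046   0.5274 -10.547 ] yaw 0.06997391778947538 F [-1.479   0.3826  3.0784] M [0.2079 0.315  0.0219]
```

```bash
python3 -m inch '[[0,0,0.1,2,12],[0,0,0.2,4,12],[0,0,0.2,4,12],[0,0,0.2,4,12]]'; python3 al.py
```

```text
time_s: 16.55
position: [514.4, 138.1, 98.2]
tcp_rot: [[1.0, -0.001, 0.0], [-0.001, -1.0, 0.0], [0.0, -0.0, -1.0]]
ft_force: [-1.2, 0.2, 3.5]
opening: 0.269
gripper_force: 61.0
[([261.6, 150.8], 113), ([279.4, 159.0], 10), ([279.7, 174.5], 101), ([389.4, 174.9], 27)]
to mouth(tool mm, z for foot at -23) [ -0.7682   0.5944 -10.7828] yaw -0.0007909477466537039 F [-1.2354  0.1812  3.4876] M [0.2394 0.327  0.0323]
```

```bash
python3 -m inch '[[0,0,0.1,2,12],[0,0,0.1,3,12],[0,0,0.1,3,12],[0,0,0.1,3,12]]'; python3 al.py
```

```text
time_s: 17.0
position: [514.3, 138.1, 98.1]
tcp_rot: [[0.999, -0.054, 0.0], [-0.054, -0.999, 0.0], [0.0, -0.0, -1.0]]
ft_force: [-2.3, 0.5, 4.3]
opening: 0.273
gripper_force: 61.1
[([255.8, 151.6], 113), ([279.1, 159.0], 8), ([279.5, 174.9], 97), ([386.8, 169.2], 29)]
to mouth(tool mm, z for foot at -23) [ -0.687    0.6547 -10.8636] yaw -0.053959812272441426 F [-2.2933  0.4781  4.2711] M [ 0.2952  0.382  -0.0256]
```

```bash
python3 -m inch '[[0,0,0.1,1,12],[0,0,0.1,2,12],[0,0,0.1,2,12],[0,0,0.1,2,12]]'; python3 al.py
```

```text
time_s: 17.45
position: [514.2, 138.1, 98.1]
tcp_rot: [[0.996, -0.09, 0.0], [-0.09, -0.996, 0.0], [0.0, -0.0, -1.0]]
ft_force: [-1.3, 0.8, 5.0]
opening: 0.271
gripper_force: 61.2
[([251.8, 152.1], 109), ([279.1, 158.9], 9), ([384.7, 165.3], 33), ([279.2, 174.7], 107)]
to mouth(tool mm, z for foot at -23) [ -0.5802   0.6843 -10.8666] yaw -0.0897129358247971 F [-1.3012  0.8152  4.9951] M [0.374  0.3845 0.0239]
```

```bash
python3 -m inch '[[0,0,0.1,1,12],[0,0,0.1,2,12],[0,0,0.1,2,12],[0,0,0.1,2,12]]'; python3 al.py
```

```text
time_s: 17.9
position: [514.0, 138.1, 98.1]
tcp_rot: [[0.992, -0.124, -0.0], [-0.124, -0.992, -0.0], [-0.0, 0.0, -1.0]]
ft_force: [-2.3, -0.2, 5.7]
opening: 0.272
gripper_force: 61.4
[([247.9, 153.0], 114), ([279.5, 158.7], 12), ([382.3, 161.1], 34), ([279.0, 174.5], 110), ([312.1, 343.1], 14)]
to mouth(tool mm, z for foot at -23) [ -0.348    0.6106 -10.921 ] yaw -0.124002246936882 F [-2.3216 -0.2244  5.6576] M [0.461  0.3063 0.1443]
```

```bash
python3 -m inch '[[0,0,0,1,12],[0,0,0,1.5,12],[0,0,0,1.5,12],[0,0,0,1.5,12]]'; python3 al.py
```

```text
time_s: 18.35
position: [513.8, 137.9, 98.1]
tcp_rot: [[0.989, -0.149, -0.0], [-0.149, -0.989, -0.0], [-0.0, 0.001, -1.0]]
ft_force: [-3.1, -0.6, 5.8]
opening: 0.272
gripper_force: 61.4
[([244.9, 153.8], 120), ([380.4, 158.5], 37), ([279.2, 159.3], 13), ([279.0, 174.5], 110), ([312.1, 340.8], 25)]
to mouth(tool mm, z for foot at -23) [ -0.1535   0.469  -10.9481] yaw -0.14940950871218855 F [-3.1381 -0.5849  5.8104] M [0.4695 0.282  0.3682]
```

The torque is snug at 0.37 N m and z is steady, so the flange is home. I'll ease the twist, release and rise.

```bash
python3 -m inch '[[0,0,-0.5,-0.8,12],[0,0,-0.8,-0.8,12],[0,0,-0.8,-0.8,30],[0,0,-0.8,-0.8,45],[0,0,-0.8,-0.8,60]]'; python3 -m inch '[[0,0,0,0,60],[0,0,0,0,60],[0,0,-10,0,60],[0,0,-40,0,60],[0,0,-80,0,70]]';python3 -m inch '[[-20,0,-40,0,80],[-30,0,-60,0,85],[-30,0,-60,0,85],[-30,0,-60,0,85]]'; python3 snap.py v6
```

```text
time_s: 18.9
position: [514.6, 137.9, 98.6]
tcp_rot: [[0.991, -0.136, 0.001], [-0.136, -0.991, -0.0], [0.001, 0.0, -1.0]]
ft_force: [0.0, -0.0, -0.0]
opening: 0.678
gripper_force: 0.0
time_s: 19.4
position: [512.9, 137.9, 178.5]
tcp_rot: [[0.991, -0.136, -0.004], [-0.136, -0.991, -0.001], [-0.004, 0.001, -1.0]]
ft_force: [1.8, 0.4, -0.3]
opening: 0.815
gripper_force: 0.0
time_s: 19.8
position: [484.6, 142.2, 239.2]
tcp_rot: [[0.991, -0.136, 0.002], [-0.136, -0.991, 0.0], [0.002, -0.0, -1.0]]
ft_force: [0.8, 0.3, -0.3]
opening: 0.996
gripper_force: 0.0
[([261.3, 94.1], 26), ([280.2, 104.7], 20), ([340.5, 105.7], 15), ([279.8, 202.6], 9), ([297.3, 207.9], 18)]
```

View pics/v6.png

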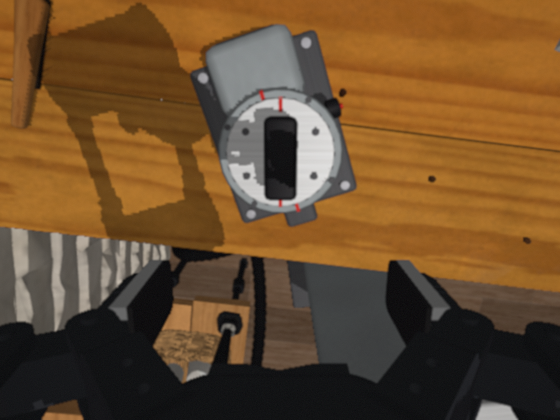

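The carrier sits flush and concentric in the mouth. Its marks are at (280, 105) and (280, 203), against the rim marks at (261, 94) and (297, 208), and the gripper is clear.

```bash
python3 -c "
from plant import ctrl;print(ctrl.finish_job())"
```

```text
the job is handed in; nothing more can be done
None
```

The burr carrier is back in the grinder: it dropped into the thread after about 0.7 rad backward and was turned about 1.1 rad forward until snug (about 0.37 N m, z no longer falling), then let go and the job handed in at about 20 s; seating was judged by feel and a last wrist picture, and no verdict came back.

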